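# Make the melting tank ready for filling

### The job

Get the chocolate melting tank ready for filling. First shut the outlet cock on its side by turning its handle to the stop, so that it lies across the pipe; then take hold of the lid and raise it, and after that pull up the knob of its folding stay, past straight, until the stay is locked and holds the lid up by itself. Do not let the lid fall shut, and leave the other things on the table where they are.

Things in the scene. Friction and masses are not known exactly. Their poses are not given: they have to be found in the camera images.
- tank: open-topped steel melting tank, 190 mm deep (x), 220 wide (y), 110 high, fixed to the table. Origin on the table under its centre, z up; 'tank frame' below means mm along its axes. Its front with the control panel faces its -x, roughly to the robot. Lid hinge along the back rim, outlet pipe with cock on its -y side, folding stay on its +y side
- cock (a joint): cock handle's angle, rad. 0: in line with the pipe, pointing straight away from the tank (tank -y): open. 1.571: at the hard stop, across the pipe, pointing to the tank's front (tank -x): shut. Grows clockwise seen from above; starts between 0 and 0.5; 0.15 N m of friction, stays where it is left
- cock_axis (a point): point on the upright turning axis of the cock, at mid-height of its handle; tank frame (-50, -175, 113). The pipe below it reaches up to 82 mm over the table, the stem between is 16 mm thick
- cock_tip (a point): free end of the cock handle, 110 mm from the axis, at mid-height. The handle is a flat steel bar 18 mm wide and 11 mm high, from 10 mm on the other side of the axis to this tip
- lid_angle (a joint): opening angle of the lid, rad: 0 shut; 1.25, its most, with the stay straight; about 1.23 with the stay locked. The hinge is stiff (0.4 N m): let go above about 1.0 the lid stays up, below about 0.8 it may fall shut.
- lid: the hinged lid: steel plate 190 mm deep, 222 wide, 9 thick, with the bar handle in front, 0.4 to 0.6 kg. Origin on the middle of its hinge line; when shut its axes are those of the tank, and it turns about its y
- lid_hinge (a point): middle of the lid's hinge line (which runs along tank y); tank frame (95, 0, 115)
- lid_bar (a point): the lid's handle: round black bar 12 mm thick, 120 long along tank y, 45 in front of the lid's front edge, on a thin rod 55 mm either side of its middle. This point is the bar's middle, 240 mm from the hinge line (shut: tank frame (-145, 0, 115)); it turns with the lid
- stay_pivot (a point): point on the axis (along tank y) about which the lower link of the stay turns on the tank; tank frame (-80, 190, 85), in the same upright plane as point stay_knob
- stay_knob (a point): grip point of the stay's knob: round black rod 16 mm thick sticking out sideways (tank +y) from the stay's elbow, from 118 to 218 mm from the tank's mid-plane; this point is at 190. It moves on a circle of 95 mm radius about stay_pivot: 20 mm over the table with the lid shut; 72 mm behind (tank +x) and 62 above the pivot with the stay straight; 61 behind and 73 above when locked
- stay_elbow (a joint): angle of the stay's elbow, rad: 0 folded (lid shut), 2.264 straight, 2.564 at its stop, past straight with the elbow bent upwards: locked, the lid's weight keeps it there. Short of 2.264 the elbow sags and the stay can fold. With the lid at 1.1 it is about 1.49
- stay (a joint): angle of the stay's lower link on the tank, rad, about stay_pivot: 0 with the lid shut (link sloping 43 degrees down to the back), grows as the knob rises, 1.47 with the stay straight, about 1.62 locked. Both links are 95 mm between pins and 12 mm wide, and lie 114 to 131 mm from the tank's mid-plane; the upper link is pinned to the lid's side 100 mm from its hinge
- tub: bystander: white plastic tub, 72 mm wide, 55 mm high, origin under its centre
- jar: bystander: amber glass jar with steel cap, 60 mm wide, 85 mm high, origin under its centre
- tin: bystander: plain steel tin, 72 mm wide, 100 mm high, origin under its centre
- jug: bystander: steel mug, 72 mm wide, 85 mm high, handle to its own +y, origin under its centre
- spatula: bystander: spatula lying flat, 250 mm long along its x, origin under its middle

How it is judged:
On the way, in this order (a step that is already met when the one before it is completed fails the run):
1. the cock is shut: handle within about 5 degrees of its stop (value of joint cock above 1.48 rad and value of joint lid_angle below 0.3 rad), for 0.2 s.
2. the lid, held by the fingers, is raised past 50 degrees (value of joint cock above 1.48 rad and value of joint lid_angle above 0.88 rad and contact force between the fingers and lid above 0.5 N), for 0.1 s.
At the end, for the whole second after the job is handed in: the cock handle is within 0.09 rad of its stop (joint above 1.48), the stay's elbow is past straight and locked (joint above 2.40), the lid stands above 1.15 rad, and lid and stay are at rest (value of joint cock above 1.48 rad and value of joint stay_elbow above 2.4 rad and value of joint lid_angle above 1.15 rad and velocity of joint lid_angle between -0.05 and 0.05 rad/s and velocity of joint stay_elbow between -0.1 and 0.1 rad/s); the robot touches nothing.
It fails at once if the lid falls (closes faster than 2 rad/s) (velocity of joint lid_angle below -2 rad/s).
It fails at once if one of the bystanders is pushed more than 40 mm away or knocked over (distance of any of tub, jar, tin, jug, spatula from where it was at the start of the episode above 0.04 m or angle between any of tub, jar, tin, jug, spatula's own z axis and vertical above 0.6 rad).
It also fails if it takes over 59 s, if anything falls off the work surface, if the arm or the gripper's body presses on something with over 40 N, if the wrist force passes 120 N, or if a joint passes its speed limit or range.

### The arm

A 6-joint arm with a two-finger parallel gripper is mounted at the origin on the work surface. World frame = base frame: x ahead of the robot, y to its left, z up, the work surface at z = 0. Lengths are in m, angles in rad, forces in N, time in s.
With the tool pointing down it reaches from about 0.325 to 0.775 m from the base axis. Payload 5.5 kg.
Tool frame: the origin (TCP) lies at the centre of the arm's flange, where the gripper is bolted on; the fingertips stand 173 mm ahead of it and the grasp point (between the pads) lies 155 mm ahead of it; z points along the fingers, y is the line along which they close (so a half turn about z gives the same grasp; the last joint's range is limited). The gripper opens to 85 mm and grips with 20 to 120 N. Pads are 22 mm wide; open, the fingers measure 114 mm over their backs; the gripper's body (76 mm by 85 mm) begins 54 mm behind the grasp point. The pads swing forward as they close: fully open they stand 13 mm farther back than shut.
Start: joints at [1.116, 0.091, 1.231, -0, 1.82, -0.057], TCP at [0.232, 0.553, 0.405] pointing down, gripper open.
Joint ranges: [-2.87, 2.87], [-0.86, 2.18], [0.17, 2.46], [-1.51, 4.65], [0.06, 2.69], [-2.65, 2.65]. Speed limits (rad/s): [2.57, 2.57, 3.01, 3.14, 3.14, 3.14].

### API

Orientations are given as a unit quaternion [w, x, y, z].
In Python, from cell import sense, viewer, job gives the robot as it stands. The module is installed in compiled form; this text tells all that it offers.
- The arm moves only by the tool jog_arm, never from a script. Its argument "deltas" is a list of rows, each a list of 3 entries, a list of its own where there are three numbers: the shift along the tool's x, y, z as a fraction of full scale, then the turn, a rotation vector about the tool's x, y, z as a fraction of full scale, then the closure, from 0 (fully open) to 1 (shut). In form: [[[tx, ty, tz], [rx, ry, rz], hand], ...]. A call has 1 to 8 rows; each row is the pose to reach, as a shift and turn from the pose commanded when the call began, along the tool's axes at that moment; what a row does not reach only later rows make up. Full scale, the value 1, is 300 mm for a shift and 90 degrees for a turn. A row lasts 1/10 s, in which the tool goes at most 50 mm and 8.59 degrees, less where a joint would pass 70% of its speed; a pose out of reach is approached as far as the arm can. A call with a number of a shift or a turn outside -1 to 1 is refused whole. A call with a gripper value outside its range is refused whole. The fingers move at their own pace and stop on an object; "grip_force" is the grip in N (left out, the last holds). Time passes only in rows, so rows that repeat a pose let the fingers close. It gives the time, the measured TCP pose, the force, the opening and the grip force at its end, in the units of the state.
- sense(): the state, without advancing time (a new reading comes with each control period).
- viewer.grab_frame(name): name is "side" or "top" or "wrist"; returns a dict with "frame" (400x640x3 uint8, red, green, blue), "range_z" (400x640 float32, m along the optical axis (not along the pixel's ray), 0 where there is no reading), "mtx" (3x3 intrinsics, pixels), "dist_coeffs" ([k1, k2, p1, p2, k3] as OpenCV has them; the pictures are not rectified), "R" (3x3) and "t" (3): a world point X has camera coordinates R X + t. Camera axes: x right, y down, z forward; pixel columns grow to the right and rows downward; lengths in m; the calibration is good to about 2 mm. A picture is of the moment at which its call begins.
- job.close_job(): hands the job in; it is judged then, once.
The state is a dict: "t": time; "joints": joint angles; "joint_velocities": joint speeds; "joint_torque": joint torques, N m; "ee_pos": TCP position; "orientation": TCP orientation; "contact_force": force on the tool from outside, world axes, zero at the start; "ft_torque": the same for the moment, N m; "opening": finger opening in m; "finger_force": force on a finger pad.
Only numpy, scipy, OpenCV 4.12 (cv2) and the standard library are available. Lean on these libraries where they do the work, as an engineer would, in place of code of your own. Each camera call takes 0.05 s, during which the arm holds its last target. There are 200 camera calls.

## Working session

There is one attempt and no reset: what is moved stays moved. The work goes in short steps, Python scripts to look and compute and a tool call to move; the robot and the scene stay as the last step left them, time stands still between calls to the robot, and variables do not carry over. Pictures are saved under pics/ and viewed, at most 10 in all, crops included, and the job is handed in when it is done.

Besides the shell and the picture viewer there is one more tool, called after "Emit:" in YAML: its name, and indented under it one key for each argument. jog_arm: Moves the arm, as the interface text tells. Its arguments: {"type":"object","properties":{"deltas":{"type":"array","items":{"type":"array"}},"grip_force":{"type":"number"}},"required":["deltas"]}

```bash
mkdir -p pics; python3 - <<'E'
from cell import sense, viewer
import cv2, numpy as np
s=sense(); print({k:np.round(v,3).tolist() for k,v in s.items()})
for n in("top","side"):
    f=viewer.grab_frame(n); cv2.imwrite(f"pics/{n}0.png",f["frame"][:,:,::-1]); np.savez(f"{n}0.npz",**f)
    print(n,f["mtx"].tolist(),f["dist_coeffs"],np.round(f["R"],3).tolist(),f["t"], (-f["R"].T@f["t"]))
E
```

```text
{'t': 0.0, 'joints': [1.116, 0.092, 1.232, -0.0, 1.82, -0.057], 'joint_velocities': [0.001, -0.001, -0.001, -0.0, -0.0, -0.0], 'joint_torque': [0.001, -45.875, -41.801, 0.0, 0.012, -0.0], 'ee_pos': [0.232, 0.553, 0.404], 'orientation': [-0.0, 0.198, 0.98, -0.001], 'contact_force': [0.739, -0.323, 0.108], 'ft_torque': [0.024, 0.011, -0.012], 'finger_force': 0.0, 'opening': 0.085}
top [[393.7797624047402, 0.0, 323.6699627409123], [0.0, 393.7797624047402, 200.28138131212106], [0.0, 0.0, 1.0]] [-0.03087023  0.          0.          0.          0.        ] [[-0.011, -1.0, 0.007], [-0.986, 0.01, -0.165], [0.164, -0.008, -0.986]] [0.01194227 0.59422609 1.02102369] [0.41830559 0.01441056 1.10478478]
side [[424.4933746261663, 0.0, 318.95557677679216], [0.0, 424.4933746261663, 203.09891668220413], [0.0, 0.0, 1.0]] [0.0324101 0.        0.        0.        0.       ] [[0.931, -0.364, -0.012], [-0.286, -0.709, -0.645], [0.226, 0.604, -0.764]] [-0.5121376   0.23727886  0.94876604] [ 0.33039347 -0.59131693  0.87173828]
```

View pics/top0.png

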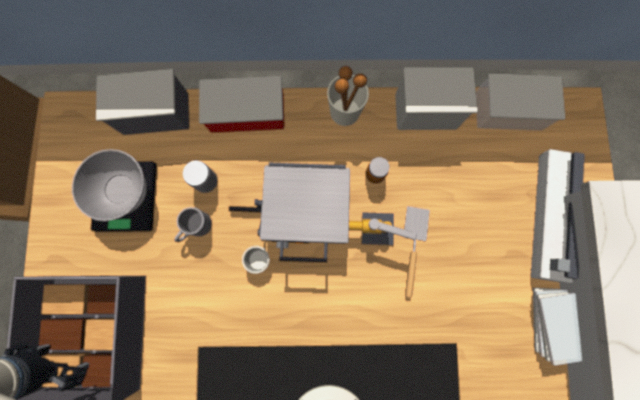

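View pics/side0.png

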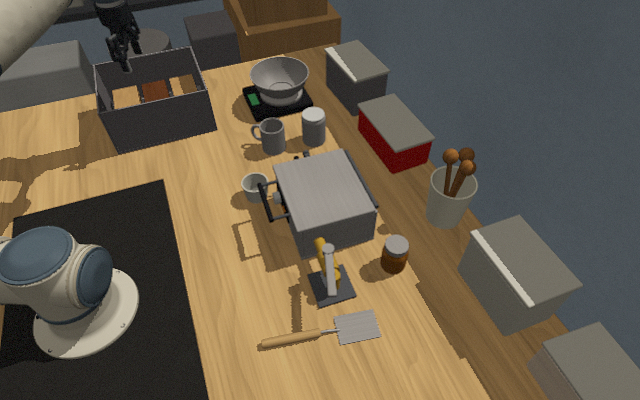

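The top view shows the lid at about (263–349, 168–241), its bar at (279–327, 260), the stay knob at (230–262, 209), and the cock axis at (374, 225) with its tip at (416, 236). The tub is at (256, 260), close to the bar, and the spatula lies by the cock. The side view agrees.

```bash
cat > h.py <<'E'
import numpy as np, cv2
def cloud(f):
    h,w=f["range_z"].shape
    uv=np.stack(np.meshgrid(np.arange(w),np.arange(h)),-1).reshape(-1,1,2).astype(np.float32)
    n=cv2.undistortPoints(uv,f["mtx"],f["dist_coeffs"]).reshape(h,w,2)
    z=f["range_z"].astype(float)
    P=np.dstack([n*z[...,None],z])
    return (P-f["t"])@f["R"]
E
python3 - <<'E'
import numpy as np,cv2
from h import cloud
for n,roi in(("top",(150,250,255,360)),("side",(140,260,260,385))):
    f=np.load(n+"0.npz"); P=cloud(f); r0,r1,c0,c1=roi
    Q=P[r0:r1,c0:c1].reshape(-1,3); m=(abs(Q[:,2]-.118)<.008)
    Q=Q[m]; r=cv2.minAreaRect((Q[:,:2]*1000).astype(np.float32)); print(n,len(Q),np.median(Q[:,2]),r,cv2.boxPoints(r).round().tolist())
f=np.load("top0.npz");P=cloud(f)
def show(nm,r0,r1,c0,c1,z0,z1):
    Q=P[r0:r1,c0:c1].reshape(-1,3);Q=Q[(Q[:,2]>z0)&(Q[:,2]<z1)]
    if len(Q)<3: print(nm,len(Q));return
    r=cv2.minAreaRect((Q[:,:2]*1000).astype(np.float32)); print(nm,len(Q),Q.mean(0).round(3),np.round(Q.max(0),3),[np.round(x,1) for x in r])
show("bar",250,268,272,335,.1,.13)
show("cockhandle",215,245,362,425,.105,.13)
show("knob",200,218,225,262,.01,.06)
show("tub",245,275,240,272,.03,.07)
show("mug",205,245,170,212,.05,.1)
show("tin",155,190,180,218,.07,.12)
show("jar",150,185,362,395,.06,.1)
show("spat",205,300,400,432,.003,.04)
# white lid outline by ray on plane z=.1195, from image mask
E
```

```text
top 6839 0.11850157228237393 ((570.0589599609375, 61.72144317626953), (238.20741271972656, 222.82427978515625), 87.44072723388672) [[453.0, -52.0], [676.0, -62.0], [687.0, 176.0], [464.0, 186.0]]
side 6271 0.11735027063275405 ((554.6939086914062, 18.421615600585938), (334.24072265625, 251.01409912109375), 87.21770477294922) [[421.0, -142.0], [672.0, -155.0], [688.0, 179.0], [437.0, 191.0]]
bar 278 [0.437 0.059 0.119] [0.459 0.119 0.125] [array([443.2,  60.1]), array([116.6,  29.6]), np.float64(89.3)]
cockhandle 370 [ 0.507 -0.163  0.117] [ 0.534 -0.107  0.123] [array([ 504.8, -164.9]), array([122.7,  25.2]), np.float64(70.1)]
knob 188 [0.576 0.226 0.027] [0.586 0.271 0.06 ] [array([577.2, 223.6]), array([94.9, 16.2]), np.float64(87.0)]
tub 224 [0.438 0.195 0.048] [0.473 0.223 0.058] [array([436.6, 189.2]), array([70. , 69.8]), np.float64(46.0)]
mug 387 [0.533 0.36  0.072] [0.575 0.403 0.089] [array([534. , 367.2]), array([71.6, 99. ]), np.float64(19.4)]
tin 606 [0.66  0.338 0.096] [0.695 0.374 0.104] [array([661.1, 341.2]), array([66.1, 67.8]), np.float64(88.1)]
jar 328 [ 0.676 -0.142  0.082] [ 0.703 -0.116  0.089] [array([ 677.3, -141.6]), array([51.3, 50.2]), np.float64(86.2)]
spat 589 [ 0.445 -0.241  0.011] [ 0.586 -0.203  0.023] [array([ 453.8, -249.5]), array([ 85.9, 260. ]), np.float64(86.7)]
```

```bash
cat >> h.py <<'E'
from scipy.spatial.transform import Rotation as Ro
C=np.array([.581,.0545,0]); YAW=-.0454
W=Ro.from_euler('z',YAW)
def st():
    from cell import sense
    s=sense(); q=s["orientation"]; return s,np.array(s["ee_pos"]),Ro.from_quat([q[1],q[2],q[3],q[0]])
def plan(targets,hand=None):
    """targets: (x,y,z mm tank frame of GRASP point, tilt deg (tool points forward +x)). prints rows"""
    s,p,R=st()
    g=W.inv().apply(p+R.apply([0,0,.155])-C)*1000
    print("t",s["t"],"grasp tank",g.round(1),"F",np.round(s["contact_force"],1),"open",round(s["opening"],4),"ff",round(s["finger_force"],1))
    for x,y,z,b in targets:
        base=Ro.from_matrix(np.array([[0,1,0],[1,0,0],[0,0,-1]]).T)
        Rt=W*Ro.from_euler('y',-b,degrees=True)*base
        pt=C+W.apply(np.array([x,y,z])/1000)-Rt.apply([0,0,.155])
        d=R.inv().apply(pt-p)/.3; r=(R.inv()*Rt).as_rotvec()/(np.pi/2)
        print([x,y,z,b],d.round(3).tolist(),r.round(3).tolist(),"tcp",pt.round(3))
E
python3 -c "
from h import *
plan([(-28,-262,250,0),(-28,-262,114,0)])"
```

```text
t 0.1 grasp tank [-370.9  482.1  248.6] F [-0.4  0.8  0.2] open 0.0856 ff 0.0
[-28, -262, 250, 0] [-1.929, -1.934, -0.001] [-0.001, 0.001, 0.776] tcp [ 0.541 -0.206  0.405]
[-28, -262, 114, 0] [-1.929, -1.934, 0.452] [-0.001, 0.001, 0.776] tcp [ 0.541 -0.206  0.269]
```

Emit:
jog_arm:
  deltas:
    - [[-0.9,-0.9,0],[0,0,0.776],1]
    - [[-0.9,-0.9,0],[0,0,0.776],1]
    - [[-0.9,-0.9,0],[0,0,0.776],1]
    - [[-0.9,-0.9,0],[0,0,0.776],1]
    - [[-0.9,-0.9,0],[0,0,0.776],1]
    - [[-0.9,-0.9,0],[0,0,0.776],1]
    - [[-0.9,-0.9,0],[0,0,0.776],1]
    - [[-0.9,-0.9,0],[0,0,0.776],1]
  grip_force: 80

```text
t: 0.9
ee_pos: [0.3772, 0.197, 0.4044]
orientation: [0.0, 0.719, 0.695, -0.0]
contact_force: [-0.1, 1.4, 0.8]
opening: 0.0002
finger_force: 0.0
```

```bash
python3 -c "
from h import *
plan([(-28,-262,250,0),(-28,-262,114,0)])"
```

```text
t 0.9 grasp tank [-210.   133.   249.4] F [-0.1  1.4  0.8] open 0.0002 ff 0.0
[-28, -262, 250, 0] [-1.323, 0.593, -0.001] [0.0, 0.0, 0.007] tcp [ 0.541 -0.206  0.405]
[-28, -262, 114, 0] [-1.323, 0.593, 0.453] [0.0, 0.0, 0.007] tcp [ 0.541 -0.206  0.269]
```

Emit:
jog_arm:
  deltas:
    - [[-1,0.4,0],[0,0,0.007],1]
    - [[-1,0.4,0],[0,0,0.007],1]
    - [[-1,0.4,0],[0,0,0.007],1]
    - [[-1,0.4,0],[0,0,0.007],1]
    - [[-1,0.4,0],[0,0,0.007],1]
    - [[-1,0.4,0],[0,0,0.007],1]
    - [[-1,0.4,0],[0,0,0.007],1]
    - [[-1,0.4,0],[0,0,0.007],1]

```text
t: 1.7
ee_pos: [0.4891, -0.1064, 0.4033]
orientation: [-0.001, 0.722, 0.692, -0.001]
contact_force: [-0.2, 0.1, -0.8]
opening: -0.0001
finger_force: 0.0
```

Emit:
jog_arm:
  deltas:
    - [[-0.323,0.19,0],[0,0,0],1]
    - [[-0.323,0.19,0],[0,0,0],1]
    - [[-0.323,0.19,0],[0,0,0],1]
    - [[-0.323,0.19,0.12],[0,0,0],1]
    - [[-0.323,0.19,0.25],[0,0,0],1]
    - [[-0.323,0.19,0.35],[0,0,0],1]
    - [[-0.323,0.19,0.4],[0,0,0],1]
    - [[-0.323,0.19,0.4],[0,0,0],1]

```text
t: 2.5
ee_pos: [0.5414, -0.2013, 0.2821]
orientation: [-0.002, 0.72, 0.694, -0.001]
contact_force: [-0.3, 0.0, 0.3]
opening: -0.0001
finger_force: 0.0
```

```bash
python3 -c "
from h import *
from cell import viewer
plan([(-28,-262,114,0),(-49,-259,114,0),(-73,-256,114,0),(-96,-246,114,0),(-116,-227,114,0),(-125,-211,114,0),(-130,-195,114,0),(-130,-190,114,0)])
f=viewer.grab_frame('side'); cv2.imwrite('pics/s1.png',cv2.resize(f['frame'][180:380,220:420,::-1],(600,600)))"
```

```text
t 2.5 grasp tank [ -28.7 -257.   127.1] F [-0.3  0.   0.3] open -0.0001 ff 0.0
[-28, -262, 114, 0] [-0.016, -0.0, 0.044] [-0.003, -0.001, 0.005] tcp [ 0.541 -0.206  0.269]
[-49, -259, 114, 0] [-0.005, -0.07, 0.044] [-0.003, -0.001, 0.005] tcp [ 0.52  -0.202  0.269]
[-73, -256, 114, 0] [0.006, -0.15, 0.044] [-0.003, -0.001, 0.005] tcp [ 0.496 -0.198  0.269]
[-96, -246, 114, 0] [0.04, -0.226, 0.045] [-0.003, -0.001, 0.005] tcp [ 0.474 -0.187  0.269]
[-116, -227, 114, 0] [0.103, -0.292, 0.045] [-0.003, -0.001, 0.005] tcp [ 0.455 -0.167  0.269]
[-125, -211, 114, 0] [0.157, -0.322, 0.046] [-0.003, -0.001, 0.005] tcp [ 0.447 -0.151  0.269]
[-130, -195, 114, 0] [0.21, -0.338, 0.046] [-0.003, -0.001, 0.005] tcp [ 0.442 -0.134  0.269]
[-130, -190, 114, 0] [0.227, -0.338, 0.046] [-0.003, -0.001, 0.005] tcp [ 0.443 -0.129  0.269]
```

View pics/s1.png

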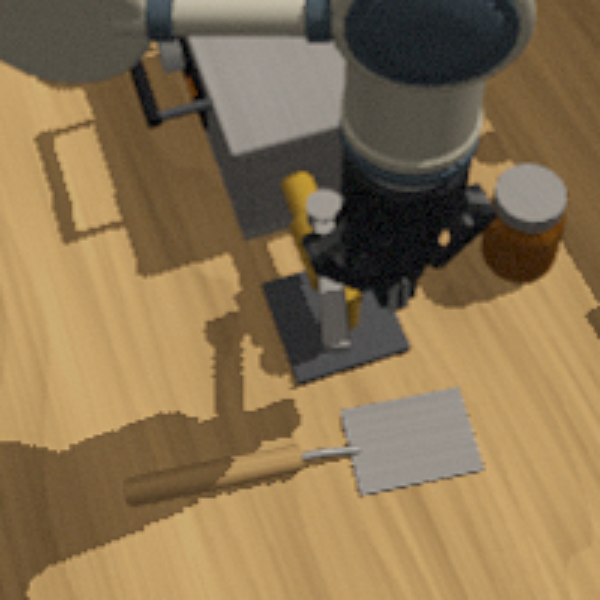

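The closed fingers (crop (400, 290)) are behind the cock handle, whose tip is at (338, 340), with clear space around. Pushing it round next.

Emit:
jog_arm:
  deltas:
    - [[-0.016,0,0.044],[0,0,0],1]
    - [[-0.005,-0.07,0.044],[0,0,0],1]
    - [[0.006,-0.15,0.044],[0,0,0],1]
    - [[0.04,-0.226,0.044],[0,0,0],1]
    - [[0.1,-0.29,0.045],[0,0,0],1]
    - [[0.157,-0.322,0.045],[0,0,0],1]
    - [[0.21,-0.338,0.045],[0,0,0],1]
    - [[0.227,-0.338,0.045],[0,0,0],1]

```text
t: 3.35
ee_pos: [0.443, -0.1328, 0.2732]
orientation: [0.006, 0.721, 0.693, -0.003]
contact_force: [-2.1, -31.3, 0.6]
opening: 0.0001
finger_force: 15.7
```

```bash
python3 -c "
from h import *
from cell import viewer
plan([(-130,-190,114,0)])
f=viewer.grab_frame('top'); cv2.imwrite('pics/t2.png',cv2.resize(f['frame'][160:300,300:440,::-1],(560,560)))"
```

```text
t 3.35 grasp tank [-128.8 -195.3  118.2] F [ -2.1 -31.3   0.6] open 0.0001 ff 15.7
[-130, -190, 114, 0] [0.011, -0.002, 0.014] [0.002, 0.008, 0.003] tcp [ 0.443 -0.129  0.269]
```

View pics/t2.png

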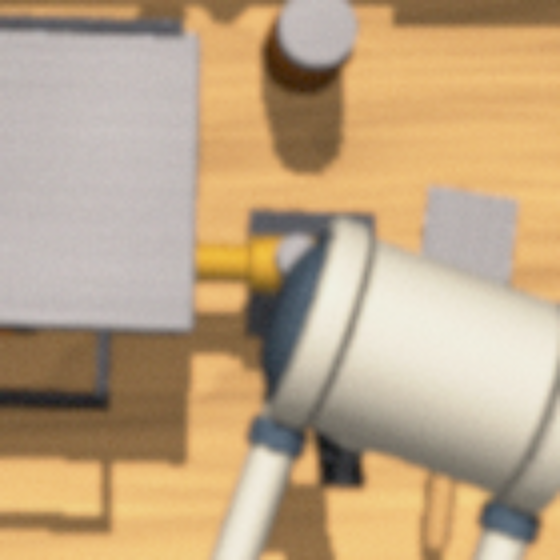

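The arm hides the handle in this view. But the 31 N reaction at y = -195, exactly where the stop was predicted, says the cock is at its stop. Holding for 0.2 s, then backing off and up.

Emit:
jog_arm:
  deltas:
    - [[0,0,0],[0,0,0],1]
    - [[0,0,0],[0,0,0],1]
    - [[-0.1,0,0],[0,0,0],1]
    - [[-0.1,0,-0.16],[0,0,0],1]
    - [[-0.1,0,-0.32],[0,0,0],0.6]
    - [[-0.1,0,-0.45],[0,0,0],0.6]
    - [[0.1,0,-0.45],[0,0,0],0.6]
    - [[0.25,0,-0.45],[0,0,0],0.6]

```text
t: 4.2
ee_pos: [0.4459, -0.0602, 0.4088]
orientation: [0.002, 0.722, 0.692, 0.001]
contact_force: [0.8, 0.6, 0.3]
opening: 0.0341
finger_force: 0.0
```

```bash
python3 -c "
from h import *
plan([(-145,0,250,0),(-145,0,114,0)])"
```

```text
t 4.2 grasp tank [-129.  -120.8  253.8] F [0.8 0.6 0.3] open 0.0341 ff 0.0
[-145, 0, 250, 0] [0.403, -0.049, 0.012] [0.003, 0.0, 0.002] tcp [0.436 0.061 0.405]
[-145, 0, 114, 0] [0.403, -0.051, 0.466] [0.003, 0.0, 0.002] tcp [0.436 0.061 0.269]
```

Emit:
jog_arm:
  deltas:
    - [[0.16,-0.02,0.01],[0,0,0],0.6]
    - [[0.32,-0.05,0.01],[0,0,0],0.6]
    - [[0.4,-0.05,0.01],[0,0,0],0.6]
    - [[0.403,-0.05,0.1],[0.003,0,0.002],0.6]
    - [[0.403,-0.05,0.2],[0.003,0,0.002],0.6]
    - [[0.403,-0.05,0.25],[0.003,0,0.002],0.6]
    - [[0.403,-0.05,0.25],[0.003,0,0.002],0.6]
    - [[0.403,-0.05,0.25],[0.003,0,0.002],0.6]

```text
t: 5.0
ee_pos: [0.4356, 0.0607, 0.3323]
orientation: [-0.001, 0.722, 0.692, -0.001]
contact_force: [-0.5, 0.4, -0.1]
opening: 0.034
finger_force: 0.0
```

```bash
python3 -c "
from h import *
from cell import viewer
plan([(-145,0,114,0)])
f=viewer.grab_frame('side'); cv2.imwrite('pics/s3.png',cv2.resize(f['frame'][130:330,220:420,::-1],(500,500)))
g=viewer.grab_frame('wrist'); P=cloud(g); a=np.hstack([cv2.resize(f['frame'][130:330,220:420],(400,400)),cv2.resize(g['frame'],(400,250))[np.r_[0:250,[0]*150]]]); cv2.imwrite('pics/c3.png',a[:,:,::-1])
Q=W.inv().apply(P.reshape(-1,3)-C)*1000
m=(g['range_z'].ravel()>0)&(abs(Q[:,2]-115)<12)&(Q[:,0]<-125)&(Q[:,0]>-170)&(abs(Q[:,1])<62)
print(m.sum(),np.percentile(Q[m],[2,50,98],axis=0).round(1))
P=cloud(f);Q=W.inv().apply(P.reshape(-1,3)-C)*1000
m=(f['range_z'].ravel()>0)&(abs(Q[:,2]-118)<9)&(Q[:,0]<-20)&(Q[:,0]>-180)&(Q[:,1]<-130)&(Q[:,1]>-300)
print(m.sum(),np.percentile(Q[m],[2,50,98],axis=0).round(1),cv2.minAreaRect(Q[m][:,:2].astype(np.float32)))"
```

```text
t 5.0 grasp tank [-146.1   -0.4  177.3] F [-0.5  0.4 -0.1] open 0.034 ff 0.0
[-145, 0, 114, 0] [0.001, 0.003, 0.211] [-0.002, -0.0, 0.002] tcp [0.436 0.061 0.269]
3797 [[-150.1  -57.8  112.8]
 [-143.4    9.3  117.6]
 [-127.    57.5  119.6]]
517 [[-156.7 -189.   109.7]
 [ -95.5 -179.3  116.3]
 [ -39.7 -167.8  120.3]] ((-98.13945007324219, -175.36431884765625), (25.61717414855957, 122.22347259521484), 87.63308715820312)
```

View pics/c3.png

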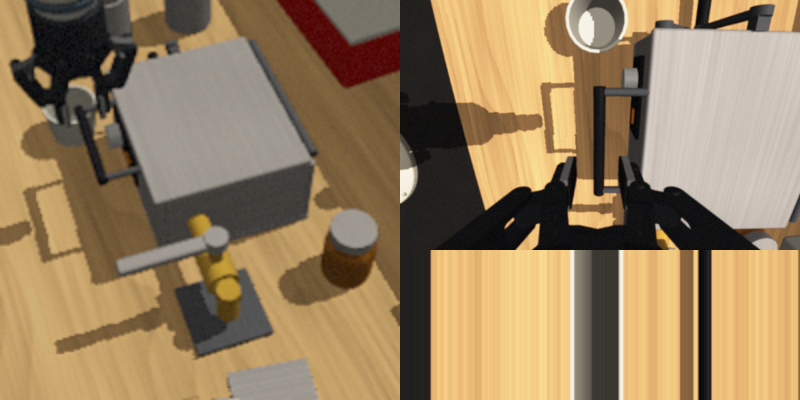

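The cock handle now lies across the pipe, pointing to the tank's front (left panel, (120, 267) to (215, 240)); its measured y of -175 confirms it. The wrist view shows the lid bar (598, 140) centred between the fingers. Descending and gripping.

Emit:
jog_arm:
  deltas:
    - [[0,0.003,0.1],[0,0,0],0.6]
    - [[0,0.003,0.18],[0,0,0],0.6]
    - [[0,0.003,0.21],[0,0,0],0.6]
    - [[0,0.003,0.21],[0,0,0],1]
    - [[0,0.003,0.21],[0,0,0],1]
    - [[0,0.003,0.21],[0,0,0],1]
    - [[0,0.003,0.21],[0,0,0],1]
    - [[0,0.003,0.21],[0,0,0],1]
  grip_force: 60

```text
t: 5.9
ee_pos: [0.4369, 0.0606, 0.2699]
orientation: [-0.0, 0.722, 0.692, -0.0]
contact_force: [5.1, -0.5, -3.3]
opening: 0.0097
finger_force: 58.5
```

```bash
python3 -c "
from h import *
plan([(95-240*np.cos(a),0,115+240*np.sin(a),b) for a,b in [(0,0),(.1,2),(.2,4),(.3,6),(.4,8),(.5,10),(.6,12),(.7,14),(.8,16)]])"
```

```text
t 5.9 grasp tank [-144.3   -0.4  114.9] F [ 5.1 -0.5 -3.3] open 0.0097 ff 58.5
[np.float64(-145.0), 0, np.float64(115.0), 0] [0.001, -0.002, -0.0] [-0.0, -0.0, 0.002] tcp [0.436 0.061 0.27 ]
[np.float64(-143.8009996667262), 0, np.float64(138.96001999523875), 2] [0.002, -0.016, -0.08] [-0.022, -0.0, 0.002] tcp [0.432 0.061 0.294]
[np.float64(-140.21597868189798), 0, np.float64(162.6806393908147), 4] [0.002, -0.023, -0.158] [-0.045, -0.0, 0.002] tcp [0.43  0.061 0.317]
[np.float64(-134.28075739014542), 0, np.float64(185.9248495987215), 6] [0.002, -0.021, -0.234] [-0.067, -0.0, 0.002] tcp [0.431 0.061 0.34 ]
[np.float64(-126.05463856069241), 0, np.float64(208.46040215407612), 8] [0.002, -0.011, -0.307] [-0.089, -0.0, 0.002] tcp [0.434 0.061 0.362]
[np.float64(-115.61981485368946), 0, np.float64(230.0621292650087), 10] [0.001, 0.006, -0.376] [-0.111, -0.0, 0.002] tcp [0.439 0.061 0.383]
[np.float64(-103.08054757832281), 0, np.float64(250.51419361480848), 12] [0.001, 0.03, -0.441] [-0.133, -0.0, 0.002] tcp [0.446 0.061 0.402]
[np.float64(-88.56212494827724), 0, np.float64(269.61224493704583), 14] [0.001, 0.061, -0.5] [-0.156, -0.0, 0.002] tcp [0.455 0.06  0.42 ]
[np.float64(-72.2096102433197), 0, np.float64(287.16546181588546), 16] [0.001, 0.098, -0.554] [-0.178, -0.0, 0.002] tcp [0.466 0.06  0.436]
```

Emit:
jog_arm:
  deltas:
    - [[0.001,-0.016,-0.08],[-0.022,0,0],1]
    - [[0.001,-0.023,-0.158],[-0.045,0,0],1]
    - [[0.001,-0.021,-0.234],[-0.067,0,0],1]
    - [[0.001,-0.011,-0.307],[-0.089,0,0],1]
    - [[0.001,0.006,-0.376],[-0.111,0,0],1]
    - [[0.001,0.03,-0.441],[-0.133,0,0],1]
    - [[0.001,0.061,-0.5],[-0.156,0,0],1]
    - [[0.001,0.098,-0.554],[-0.178,0,0],1]

```text
t: 6.7
ee_pos: [0.4646, 0.0594, 0.437]
orientation: [0.098, 0.715, 0.686, 0.094]
contact_force: [-17.1, -2.5, 7.8]
opening: 0.0099
finger_force: 59.2
```

```bash
python3 -c "
from h import *
plan([(95-240*np.cos(a),0,115+240*np.sin(a),b) for a,b in [(.8,16),(.88,17),(.96,18),(1.03,19),(1.1,20),(1.15,20),(1.18,20)]])"
```

```text
t 6.7 grasp tank [-74.8  -0.4 287.7] F [-17.1  -2.5   7.8] open 0.0099 ff 59.2
[np.float64(-72.2096102433197), 0, np.float64(287.16546181588546), 16] [0.001, 0.004, 0.004] [-0.004, 0.0, 0.002] tcp [0.466 0.06  0.436]
[np.float64(-57.91627460765926), 0, np.float64(299.97733093575266), 17] [0.001, 0.053, -0.024] [-0.016, 0.0, 0.002] tcp [0.478 0.059 0.448]
[np.float64(-42.644796657389605), 0, np.float64(311.6059763922396), 18] [0.001, 0.103, -0.048] [-0.027, 0.0, 0.002] tcp [0.491 0.059 0.459]
[np.float64(-28.55652279278928), 0, np.float64(320.7517574052648), 19] [0.001, 0.147, -0.064] [-0.038, 0.0, 0.002] tcp [0.502 0.058 0.467]
[np.float64(-13.863069142138556), 0, np.float64(328.8897664147445), 20] [0.001, 0.193, -0.076] [-0.049, 0.0, 0.002] tcp [0.514 0.058 0.475]
[np.float64(-3.03698581219777), 0, np.float64(334.063345662525), 20] [0.0, 0.232, -0.083] [-0.049, 0.0, 0.002] tcp [0.525 0.057 0.48 ]
[np.float64(3.5780421519483525), 0, np.float64(336.90544297792485), 20] [0.0, 0.256, -0.086] [-0.049, 0.0, 0.002] tcp [0.532 0.057 0.483]
```

Emit:
jog_arm:
  deltas:
    - [[0,0.053,-0.024],[-0.016,0,0],1]
    - [[0,0.103,-0.048],[-0.027,0,0],1]
    - [[0,0.147,-0.064],[-0.038,0,0],1]
    - [[0,0.193,-0.076],[-0.049,0,0],1]
    - [[0,0.232,-0.083],[-0.049,0,0],1]
    - [[0,0.25,-0.086],[-0.049,0,0],1]
    - [[0,0.25,-0.086],[-0.049,0,0],1]
    - [[0,0.25,-0.086],[-0.049,0,0],1]

```text
t: 7.5
ee_pos: [0.5302, 0.0564, 0.4839]
orientation: [0.128, 0.71, 0.681, 0.122]
contact_force: [-4.2, -3.0, 8.0]
opening: 0.0095
finger_force: 63.0
```

```bash
python3 -c "
from h import *
from cell import viewer
plan([(0,0,335,20),(-10,0,370,20)])
a=[]
for n,(r,c) in (('top',(130,190)),('side',(60,220))):
  f=viewer.grab_frame(n); np.savez(n+'4.npz',**f); a.append(cv2.resize(f['frame'][r:r+200,c:c+200],(400,400)))
cv2.imwrite('pics/c4.png',np.hstack(a)[:,:,::-1])"
```

```text
t 7.5 grasp tank [  3.3  -0.4 338.7] F [-4.2 -3.   8. ] open 0.0095 ff 63.0
[0, 0, 335, 20] [0.001, -0.011, 0.008] [0.005, -0.0, 0.002] tcp [0.528 0.057 0.481]
[-10, 0, 370, 20] [0.001, -0.001, -0.113] [0.005, -0.0, 0.002] tcp [0.518 0.057 0.516]
```

View pics/c4.png

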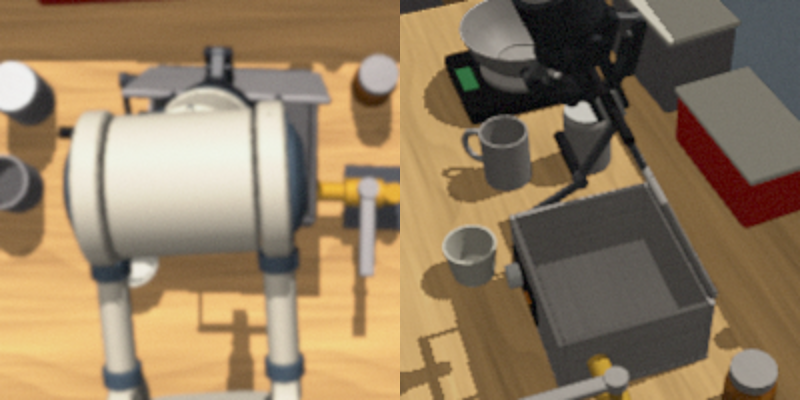

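The lid stands near 1.18 rad and the cock is still across the pipe. The stay knob shows at about (568, 155) in the side crop. Releasing the bar and withdrawing along the tool axis.

Emit:
jog_arm:
  deltas:
    - [[0,0,0],[0,0,0],0.5]
    - [[0,0,0],[0,0,0],0.5]
    - [[0,0,0],[0,0,0],0.5]
    - [[0,0,-0.06],[0,0,0],0.5]
    - [[0,0,-0.13],[0,0,0],0.5]
    - [[0,0,-0.2],[0,0,0],0.5]
    - [[0,0,-0.23],[0,0,0],0.5]
    - [[0,0,-0.23],[0,0,0],0.5]

```text
t: 8.4
ee_pos: [0.5072, 0.0582, 0.5458]
orientation: [0.127, 0.71, 0.682, 0.122]
contact_force: [0.4, -0.3, -0.2]
opening: 0.0426
finger_force: 0.0
```

```bash
python3 -c "
from h import *
from cell import viewer
plan([(-10,100,400,10),(0,200,350,0),(0,200,260,0)])
f=viewer.grab_frame('side')
P=cloud(f);Q=W.inv().apply(P.reshape(-1,3)-C)*1000; ok=f['range_z'].ravel()>0
m=ok&(Q[:,2]>180)&(Q[:,2]<320)&(abs(Q[:,1])<100)&(Q[:,0]>0)&(Q[:,0]<120)
print('lid slope',m.sum(),np.polyfit(Q[m][:,0],Q[m][:,2],1), np.percentile(Q[m],[2,50,98],axis=0).round())
m=ok&(Q[:,2]>85)&(Q[:,2]<180)&(Q[:,1]>140)&(Q[:,1]<225)&(abs(Q[:,0])<60)
print('knob',m.sum(),np.percentile(Q[m],[5,50,95],axis=0).round(1))
for a in (1.1,1.15,1.18,1.2):
  q=np.array([95-100*np.cos(a)+80,115+100*np.sin(a)-85]);L=np.hypot(*q);h=(95**2-L*L/4)**.5;e=q/2+h*np.array([q[1],-q[0]])/L; print(a,e+[-80,85])
"
```

```text
t 8.4 grasp tank [-20.1   0.6 400.5] F [ 0.4 -0.3 -0.2] open 0.0426 ff 0.0
[-10, 100, 400, 10] [0.332, 0.125, 0.022] [0.115, -0.001, 0.003] tcp [0.549 0.156 0.553]
[0, 200, 350, 0] [0.664, 0.187, 0.214] [0.226, -0.001, 0.003] tcp [0.59  0.254 0.505]
[0, 200, 260, 0] [0.664, 0.082, 0.496] [0.226, -0.001, 0.003] tcp [0.59  0.254 0.415]
lid slope 113 [ -1.54144501 327.74313064] [[ 10. -98. 289.]
 [ 19. -65. 294.]
 [ 26. -47. 319.]]
knob 114 [[ -1.3 143.1 126.2]
 [  4.  176.7 131.4]
 [ 11.9 210.5 134. ]]
1.1 [  8.98821294 118.25805101]
1.15 [  6.6141969  124.02538783]
1.18 [  4.6466182  128.12713795]
1.2 [  2.92903918 131.34408766]
```

Emit:
jog_arm:
  deltas:
    - [[0.16,0,0],[0,0,0],0.5]
    - [[0.33,0.06,0.01],[0.06,0,0.003],0.5]
    - [[0.5,0.12,0.03],[0.12,0,0.003],0.5]
    - [[0.66,0.17,0.1],[0.18,0,0.003],0.5]
    - [[0.664,0.19,0.21],[0.226,0,0.003],0.5]
    - [[0.664,0.14,0.35],[0.226,0,0.003],0.5]
    - [[0.664,0.09,0.49],[0.226,0,0.003],0.5]
    - [[0.664,0.09,0.49],[0.226,0,0.003],0.5]

```text
t: 9.25
ee_pos: [0.5919, 0.2542, 0.4014]
orientation: [-0.006, 0.723, 0.691, -0.011]
contact_force: [-0.1, 0.2, -2.0]
opening: 0.0429
finger_force: 0.0
```

```bash
python3 -c "
from h import *
from cell import viewer
plan([(4,200,200,0),(4,200,128,0)])
f=viewer.grab_frame('wrist'); g=viewer.grab_frame('side')
cv2.imwrite('pics/c5.png',np.hstack([cv2.resize(f['frame'],(480,300)),cv2.resize(g['frame'][60:260,220:420],(300,300))])[:,:,::-1])
for h in (f,g):
  Q=W.inv().apply(cloud(h).reshape(-1,3)-C)*1000
  m=(h['range_z'].ravel()>0)&(Q[:,2]>100)&(Q[:,2]<145)&(Q[:,1]>140)&(Q[:,1]<225)&(abs(Q[:,0])<40)
  print('knob',m.sum(),np.percentile(Q[m],[2,50,98],axis=0).round(1))
"
```

```text
t 9.25 grasp tank [ -1.8 198.8 246.4] F [-0.1  0.2 -2. ] open 0.0429 ff 0.0
[4, 200, 200, 0] [0.001, 0.011, 0.154] [-0.015, 0.005, -0.0] tcp [0.594 0.254 0.355]
[4, 200, 128, 0] [0.003, 0.017, 0.394] [-0.015, 0.005, -0.0] tcp [0.594 0.254 0.283]
knob 1644 [[ -1.  141.6 125. ]
 [  6.1 182.  131.8]
 [ 13.6 216.3 134.1]]
knob 113 [[ -1.6 143.3 124.5]
 [  3.9 176.1 131.5]
 [ 12.3 213.  134.9]]
```

View pics/c5.png

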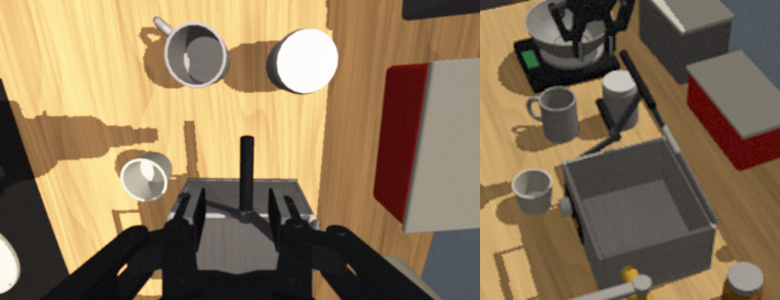

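The knob stands upright in the wrist view at column 247, between the fingers, and is measured at tank x = 6, z = 126. The stay still sags. Descending onto it and gripping.

Emit:
jog_arm:
  deltas:
    - [[0.003,0.02,0.1],[-0.015,0.005,0],0.5]
    - [[0.003,0.024,0.2],[-0.015,0.005,0],0.5]
    - [[0.003,0.024,0.3],[-0.015,0.005,0],0.5]
    - [[0.003,0.024,0.38],[-0.015,0.005,0],0.5]
    - [[0.003,0.024,0.4],[-0.015,0.005,0],0.5]
    - [[0.003,0.024,0.4],[-0.015,0.005,0],1]
    - [[0.003,0.024,0.4],[-0.015,0.005,0],1]
    - [[0.003,0.024,0.4],[-0.015,0.005,0],1]
  grip_force: 100

```text
t: 10.15
ee_pos: [0.5966, 0.2553, 0.296]
orientation: [0.002, 0.723, 0.691, 0.007]
contact_force: [-13.6, -0.8, -6.0]
opening: 0.0111
finger_force: 98.0
```

Emit:
jog_arm:
  deltas:
    - [[0,0,0],[0,0,0],1]
    - [[0,0,0],[0,0,0],1]

```text
t: 10.35
ee_pos: [0.5966, 0.2553, 0.296]
orientation: [0.002, 0.723, 0.691, 0.007]
contact_force: [-13.9, -0.3, -5.4]
opening: 0.0113
finger_force: 98.0
```

```bash
python3 -c "
from h import *
t=[]
for g in (30,33,36,39,42,45,47.5,50,51.5):  # link elevation deg about pivot
  t.append((round(-80+95*np.cos(np.radians(g)),1),200,round(85+95*np.sin(np.radians(g)),1),0))
plan(t)
"
```

```text
t 10.35 grasp tank [  8.3 202.5 141. ] F [-13.9  -0.3  -5.4] open 0.0113 ff 98.0
[np.float64(2.3), 200, np.float64(132.5), 0] [-0.004, -0.014, 0.028] [0.008, -0.005, 0.001] tcp [0.592 0.254 0.288]
[np.float64(-0.3), 200, np.float64(136.7), 0] [-0.004, -0.023, 0.014] [0.008, -0.005, 0.001] tcp [0.59  0.254 0.292]
[np.float64(-3.1), 200, np.float64(140.8), 0] [-0.004, -0.032, 0.0] [0.008, -0.005, 0.001] tcp [0.587 0.254 0.296]
[np.float64(-6.2), 200, np.float64(144.8), 0] [-0.004, -0.042, -0.013] [0.008, -0.005, 0.001] tcp [0.584 0.255 0.3  ]
[np.float64(-9.4), 200, np.float64(148.6), 0] [-0.004, -0.053, -0.026] [0.008, -0.005, 0.001] tcp [0.581 0.255 0.304]
[np.float64(-12.8), 200, np.float64(152.2), 0] [-0.004, -0.064, -0.038] [0.008, -0.005, 0.001] tcp [0.577 0.255 0.307]
[np.float64(-15.8), 200, np.float64(155.0), 0] [-0.004, -0.074, -0.048] [0.008, -0.005, 0.001] tcp [0.574 0.255 0.31 ]
[np.float64(-18.9), 200, np.float64(157.8), 0] [-0.004, -0.084, -0.057] [0.008, -0.005, 0.001] tcp [0.571 0.255 0.313]
[np.float64(-20.9), 200, np.float64(159.3), 0] [-0.004, -0.091, -0.062] [0.008, -0.005, 0.001] tcp [0.569 0.255 0.314]
```

The tool stopped 15 mm higher than commanded (141 instead of 126), so I am checking for a blockage before pulling.

```bash
python3 -c "
from h import *
from cell import viewer
s=st()[0]; print(np.round(s['joints'],3),np.round(s['joint_torque'],1),np.round(s['ft_torque'],2))
a=[]
f=viewer.grab_frame('wrist'); g=viewer.grab_frame('side'); t=viewer.grab_frame('top')
im=np.vstack([np.hstack([cv2.resize(g['frame'][40:240,220:420],(400,400)),cv2.resize(t['frame'][120:280,180:340],(400,400))]),np.hstack([f['frame'][200:400,100:500],f['frame'][:200,100:500]])])
cv2.imwrite('pics/c6.png',im[:,:,::-1])
for n,h in (('w',f),('s',g)):
  Q=W.inv().apply(cloud(h).reshape(-1,3)-C)*1000; ok=h['range_z'].ravel()>0
  m=ok&(Q[:,2]>100)&(Q[:,2]<160)&(Q[:,1]>140)&(Q[:,1]<185)&(abs(Q[:,0])<40)
  if m.sum(): print(n,'knob',m.sum(),np.percentile(Q[m],[2,50,98],axis=0).round(1))
  m=ok&(Q[:,2]>200)&(Q[:,2]<360)&(abs(Q[:,1])<105)&(Q[:,0]>-30)&(Q[:,0]<120)
  if m.sum(): print(n,'lid',m.sum(),np.percentile(Q[m],[2,50,98],axis=0).round(1))
"
```

```text
[0.351 0.221 1.279 0.003 1.627 0.396] [ -3.2 -55.6 -50.3  -1.5  -4.7  -0. ] [-0.06  2.44  0.01]
w knob 1627 [[  1.  145.1 122.9]
 [  8.2 164.5 128. ]
 [ 15.4 184.2 129.6]]
s knob 70 [[  0.3 141.9 120.6]
 [  5.9 163.  127.1]
 [ 14.2 184.6 131.2]]
s lid 480 [[ -7.9 -98.9 213. ]
 [  0.8 -34.9 332.6]
 [ 55.9  74.  339.8]]
```

View pics/c6.png

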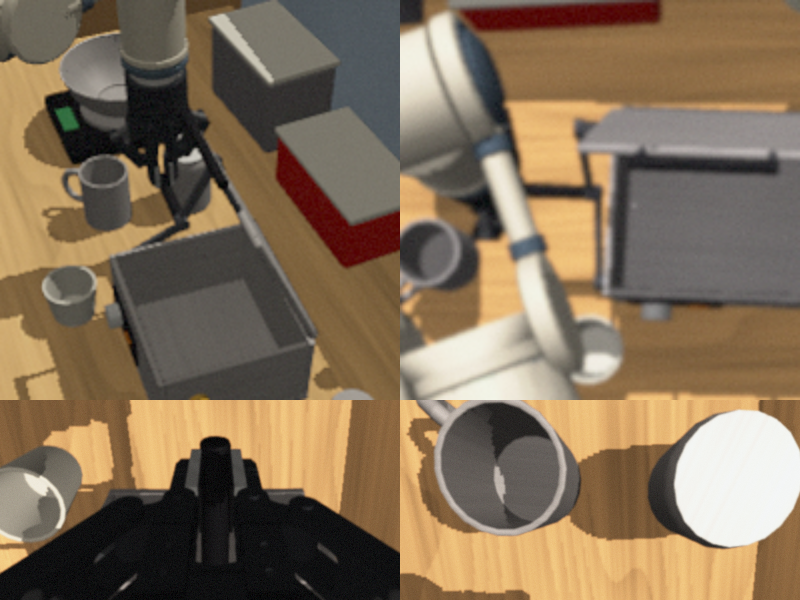

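Nothing is blocking the arm. The last reading came before the arm had settled, so the fingers closed only on the upper half of the knob, whose centre is about z = 122, x = 8. I'll open, go 19 mm lower and grip again.

Emit:
jog_arm:
  deltas:
    - [[0,0,0],[0,0,0],0.5]
    - [[0,0,0],[0,0,0],0.5]
    - [[0,0,0],[0,0,0],0.5]
    - [[0,0,0.03],[0,0,0],0.5]
    - [[0,0,0.06],[0,0,0],0.5]
    - [[0,0,0.06],[0,0,0],0.5]
    - [[0,0,0.06],[0,0,0],0.5]
    - [[0,0,0.06],[0,0,0],0.5]

```text
t: 11.3
ee_pos: [0.599, 0.2548, 0.2775]
orientation: [0.004, 0.723, 0.691, 0.01]
contact_force: [-0.1, -0.2, 0.3]
opening: 0.0429
finger_force: 0.0
```

```bash
python3 -c "
from h import *
from cell import viewer
plan([(8,200,122,0)])
f=viewer.grab_frame('wrist'); g=viewer.grab_frame('side')
for n,h in (('w',f),('s',g)):
  Q=W.inv().apply(cloud(h).reshape(-1,3)-C)*1000; ok=h['range_z'].ravel()>0
  m=ok&(Q[:,2]>100)&(Q[:,2]<160)&(Q[:,1]>140)&(Q[:,1]<185)&(abs(Q[:,0])<25)
  if m.sum(): print(n,'knob',m.sum(),np.percentile(Q[m],[2,50,98],axis=0).round(1))
"
```

```text
t 11.3 grasp tank [ 12.  202.3 122.5] F [-0.1 -0.2  0.3] open 0.0429 ff 0.0
[8, 200, 122, 0] [-0.003, -0.003, 0.002] [0.013, -0.006, -0.0] tcp [0.598 0.254 0.277]
w knob 1198 [[  0.6 162.6 122.7]
 [  8.4 174.8 127.9]
 [ 15.6 184.7 129.7]]
s knob 69 [[  0.  142.2 121.5]
 [  5.4 163.6 128. ]
 [ 13.4 182.5 131.2]]
```

Emit:
jog_arm:
  deltas:
    - [[-0.003,-0.006,0.002],[0.013,-0.006,0],0.5]
    - [[-0.003,-0.006,0.002],[0.013,-0.006,0],1]
    - [[-0.003,-0.006,0.002],[0.013,-0.006,0],1]
    - [[-0.003,-0.006,0.002],[0.013,-0.006,0],1]
    - [[-0.003,-0.006,0.002],[0.013,-0.006,0],1]
    - [[-0.003,-0.006,0.002],[0.013,-0.006,0],1]
    - [[-0.003,-0.006,0.002],[0.013,-0.006,0],1]

```text
t: 12.1
ee_pos: [0.5976, 0.2539, 0.2773]
orientation: [0.001, 0.723, 0.691, 0.001]
contact_force: [5.2, 0.3, -0.6]
opening: 0.0132
finger_force: 97.5
```

```bash
python3 -c "
from h import *
t=[]
for g in (23.5,27,30,33,36,39,42,45,48,51,53):
  t.append((round(-80+95*np.cos(np.radians(g)),1),200,round(85+95*np.sin(np.radians(g)),1),0))
plan(t)
"
```

```text
t 12.1 grasp tank [  8.  199.9 122.3] F [ 5.2  0.3 -0.6] open 0.0132 ff 97.5
[np.float64(7.1), 200, np.float64(122.9), 0] [0.0, -0.002, -0.002] [0.002, 0.0, -0.0] tcp [0.597 0.254 0.278]
[np.float64(4.6), 200, np.float64(128.1), 0] [0.0, -0.01, -0.019] [0.002, 0.0, -0.0] tcp [0.595 0.254 0.283]
[np.float64(2.3), 200, np.float64(132.5), 0] [0.0, -0.018, -0.034] [0.002, 0.0, -0.0] tcp [0.592 0.254 0.288]
[np.float64(-0.3), 200, np.float64(136.7), 0] [0.0, -0.026, -0.048] [0.002, 0.0, -0.0] tcp [0.59  0.254 0.292]
[np.float64(-3.1), 200, np.float64(140.8), 0] [0.0, -0.035, -0.062] [0.002, 0.0, -0.0] tcp [0.587 0.254 0.296]
[np.float64(-6.2), 200, np.float64(144.8), 0] [0.0, -0.046, -0.075] [0.002, 0.0, -0.0] tcp [0.584 0.255 0.3  ]
[np.float64(-9.4), 200, np.float64(148.6), 0] [0.0, -0.056, -0.088] [0.002, 0.0, -0.0] tcp [0.581 0.255 0.304]
[np.float64(-12.8), 200, np.float64(152.2), 0] [0.0, -0.068, -0.1] [0.002, 0.0, -0.0] tcp [0.577 0.255 0.307]
[np.float64(-16.4), 200, np.float64(155.6), 0] [0.0, -0.08, -0.111] [0.002, 0.0, -0.0] tcp [0.574 0.255 0.311]
[np.float64(-20.2), 200, np.float64(158.8), 0] [0.0, -0.092, -0.122] [0.002, 0.0, -0.0] tcp [0.57  0.255 0.314]
[np.float64(-22.8), 200, np.float64(160.9), 0] [0.0, -0.101, -0.129] [0.002, 0.0, -0.0] tcp [0.567 0.255 0.316]
```

Emit:
jog_arm:
  deltas:
    - [[0,-0.01,-0.019],[0,0,0],1]
    - [[0,-0.018,-0.034],[0,0,0],1]
    - [[0,-0.026,-0.048],[0,0,0],1]
    - [[0,-0.035,-0.062],[0,0,0],1]
    - [[0,-0.046,-0.075],[0,0,0],1]
    - [[0,-0.056,-0.088],[0,0,0],1]
    - [[0,-0.062,-0.095],[0,0,0],1]
    - [[0,-0.068,-0.1],[0,0,0],1]

```text
t: 12.9
ee_pos: [0.5777, 0.2548, 0.3082]
orientation: [0.002, 0.723, 0.69, 0.002]
contact_force: [9.7, -0.5, -0.2]
opening: 0.013
finger_force: 97.6
```

Emit:
jog_arm:
  deltas:
    - [[0,-0.006,-0.006],[0,0,0],1]
    - [[0,-0.012,-0.011],[0,0,0],1]
    - [[0,-0.018,-0.017],[0,0,0],1]
    - [[0,-0.024,-0.022],[0,0,0],1]
    - [[0,-0.028,-0.026],[0,0,0],1]
    - [[0,-0.03,-0.029],[0,0,0],1]
    - [[0,-0.03,-0.029],[0,0,0],1]
    - [[0,-0.03,-0.029],[0,0,0],1]

```text
t: 13.7
ee_pos: [0.5704, 0.255, 0.3152]
orientation: [0.003, 0.724, 0.69, 0.004]
contact_force: [22.6, 1.9, -7.2]
opening: 0.0129
finger_force: 97.7
```

```bash
python3 -c "
from h import *
from cell import viewer
plan([(-19,200,158,0)])
f=viewer.grab_frame('wrist'); g=viewer.grab_frame('side')
for n,h in (('w',f),('s',g)):
  Q=W.inv().apply(cloud(h).reshape(-1,3)-C)*1000; ok=h['range_z'].ravel()>0
  m=ok&(Q[:,2]>100)&(Q[:,2]<180)&(Q[:,1]>140)&(Q[:,1]<185)&(abs(Q[:,0]+10)<25)
  if m.sum(): print(n,'knob',m.sum(),np.percentile(Q[m],[2,50,98],axis=0).round(1))
"
```

```text
t 13.7 grasp tank [-18.2 199.9 160.2] F [22.6  1.9 -7.2] open 0.0129 ff 97.7
[-19, 200, 158, 0] [0.001, 0.002, 0.007] [0.006, -0.0, -0.001] tcp [0.571 0.255 0.313]
w knob 1448 [[-25.4 157.  156.3]
 [-18.1 171.2 162.3]
 [-10.4 184.4 164.1]]
s knob 74 [[-25.5 141.6 156.5]
 [-19.7 163.6 161.9]
 [-11.1 184.7 164.8]]
```

The knob is at tank (-18, 157) against the locked position (-19, 158), with a clear reaction from the stop. Releasing and withdrawing upwards.

Emit:
jog_arm:
  deltas:
    - [[0,0,0],[0,0,0],0.5]
    - [[0,0,0],[0,0,0],0.5]
    - [[0,0,0],[0,0,0],0.5]
    - [[0,0,0],[0,0,0],0.5]
    - [[0.02,0,-0.1],[0,0,0],0.5]
    - [[0.02,0,-0.23],[0,0,0],0.5]
    - [[0.02,0,-0.36],[0,0,0],0.5]
    - [[0.02,0,-0.4],[0,0,0],0.5]

```text
t: 14.6
ee_pos: [0.5673, 0.2615, 0.4415]
orientation: [0.002, 0.723, 0.691, 0.003]
contact_force: [0.1, -0.1, 1.7]
opening: 0.0427
finger_force: 0.0
```

Emit:
jog_arm:
  deltas:
    - [[0,-0.1,-0.1],[0,0,0],0.5]
    - [[0,-0.2,-0.1],[0,0,0],0.5]
    - [[0,-0.2,-0.1],[0,0,0],0.5]
    - [[0,-0.2,-0.1],[0,0,0],0.5]
    - [[0,-0.2,-0.1],[0,0,0],0.5]
    - [[0,-0.2,-0.1],[0,0,0],0.5]

```text
t: 15.2
ee_pos: [0.5089, 0.2642, 0.4643]
orientation: [0.0, 0.723, 0.691, -0.001]
contact_force: [-0.2, 0.9, -0.5]
opening: 0.0426
finger_force: 0.0
```

```bash
python3 -c "
from h import *
from cell import viewer
plan([])
f=viewer.grab_frame('wrist'); g=viewer.grab_frame('side'); t=viewer.grab_frame('top')
cv2.imwrite('pics/c7.png',np.hstack([cv2.resize(g['frame'][100:300,200:400],(400,400)),cv2.resize(t['frame'][130:290,240:400],(400,400))])[:,:,::-1])
for n,h in (('w',f),('s',g)):
  Q=W.inv().apply(cloud(h).reshape(-1,3)-C)*1000; ok=h['range_z'].ravel()>0
  m=ok&(Q[:,2]>100)&(Q[:,2]<180)&(Q[:,1]>140)&(Q[:,1]<215)&(abs(Q[:,0]+10)<35)
  if m.sum(): print(n,'knob',m.sum(),np.percentile(Q[m],[2,50,98],axis=0).round(1))
  m=ok&(abs(Q[:,2]-118)<9)&(Q[:,0]<-20)&(Q[:,0]>-180)&(Q[:,1]<-130)&(Q[:,1]>-300)
  if m.sum()>9: print(n,'cock',cv2.minAreaRect(Q[m][:,:2].astype(np.float32)))
"
```

```text
t 15.2 grasp tank [-81.8 205.9 309.3] F [-0.2  0.9 -0.5] open 0.0426 ff 0.0
w knob 1262 [[-25.4 141.8 155.9]
 [-19.2 180.2 162.2]
 [-10.9 213.9 164.4]]
s knob 121 [[-25.2 142.7 155. ]
 [-19.4 177.6 162.2]
 [-10.8 213.  166.2]]
s cock ((-98.19979858398438, -178.81666564941406), (121.99678039550781, 27.100811004638672), 2.142590284347534)
```

View pics/c7.png

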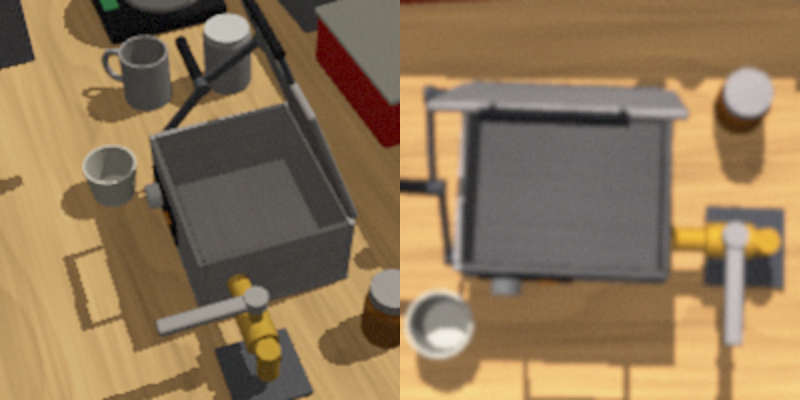

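Knob and lid hold in the locked position, and the tub and mug have not moved. One more precise check of the cock angle from the top view.

```bash
python3 -c "
from h import *
from cell import viewer
for n in ('top','side'):
  h=viewer.grab_frame(n); Q=W.inv().apply(cloud(h).reshape(-1,3)-C)*1000
  m=(h['range_z'].ravel()>0)&(abs(Q[:,2]-117)<9)&(Q[:,0]<-70)&(Q[:,0]>-155)&(Q[:,1]<-140)&(Q[:,1]>-210)
  q=Q[m]; print(n,m.sum(),np.polyfit(q[:,0],q[:,1],1),np.degrees(np.arctan(np.polyfit(q[:,0],q[:,1],1)[0])))
"
```

```text
top 242 [ 8.91284713e-03 -1.74492360e+02] 0.5106550022792135
side 347 [-4.94636536e-03 -1.79490048e+02] -0.28340354792689443
```

Both views put the handle within 0.5° of its stop. Handing in.

```bash
python3 -c "
from cell import job
print(job.close_job())"
```

```text
the job is handed in; nothing more can be done
None
```

The job is handed in; `close_job()` gave no verdict. My last measurements show the cock shut (handle within about 0.5° of its stop), the lid up on its stay with the knob at the locked position, the tub, mug and jar in place in the last view (tin and spatula not re-measured), and the arm clear of everything.

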